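# Stack the grinder spindle's spacers by size

## Task

Refit the three steel spacers on the grinder gearbox's upright spindle: the widest first, then the middle one, then the narrowest on top, each fully home before the next. The spindle is not quite where it is measured to be, so ease each spacer on by feel without forcing it, and keep hold of it until it is down. Let go at the end and leave the screwdriver, the reel and the grease jar where they are.

Things in the scene. Friction and masses are not known exactly. Their poses are not given: they have to be found in the camera images.
- seat (a point): nominal foot of the spindle: over the gearbox's middle, 56 mm above the bench, level with the spindle's 44 mm round seat collar. The true spindle axis stands 6 mm to one side of this point, in an unmeasured direction (it is clamped in an eccentric mount and stays put). More than 25 N between a spacer and spindle or gearbox is forcing it.
- tip (a point): nominal tip of the spindle, 114 mm above the bench, off the true tip sideways just as the seat point is. The spindle is a steel rod 19 mm thick from the collar up to 100 mm, then a cone from 19 mm to a 5 mm flat tip. A 22 mm bore centred on this point always catches the tip; the cone then pushes an off-centre spacer sideways, towards the true axis.
- wide_mid (a point): plain steel spacer ring, outside diameter 58 mm, bore 22 mm, 12 mm thick, lying flat on the bench at the start; the point is its centre, half-way up, on the bore's axis; z is the bore's axis, the ring is the same all round. Goes on first; its centre is 62 mm above the bench when home on the collar.
- middle_mid (a point): plain steel spacer ring, outside diameter 48 mm, bore 22 mm, 14 mm thick, lying flat on the bench at the start; the point is its centre, half-way up, on the bore's axis; z is the bore's axis, the ring is the same all round. Goes on second, upon the wide one; its centre is 75 mm above the bench when home.
- narrow_mid (a point): plain steel spacer ring, outside diameter 38 mm, bore 22 mm, 14 mm thick, lying flat on the bench at the start; the point is its centre, half-way up, on the bore's axis; z is the bore's axis, the ring is the same all round. Goes on last, upon the middle one; its centre is 89 mm above the bench when home.
- wide: the 58 mm spacer; the origin is the centre of its underside
- middle: the 48 mm spacer; the origin is the centre of its underside
- narrow: the 38 mm spacer; the origin is the centre of its underside
- gearbox: fixed black gearbox, footprint 150 x 130 mm along x and y, its top 46 mm above the bench, with a 70 mm round mount plate up to 50 mm, the collar and the spindle; the origin is the centre of its underside, directly below the seat point
- driver: loose screwdriver lying beyond the work, to be left alone; the origin is under its middle, x along it
- reel: grey plastic reel 54 mm in diameter, 40 mm tall, to be left alone; the origin is the centre of its underside
- grease: small white grease jar 52 mm in diameter, 60 mm tall, to be left alone; the origin is the centre of its underside
Not all that is in view belongs to the job. Leave any green or pink look-alike of the narrow alone. What is shaped like the wide but turquoise is not meant.

How it is judged:
By the outcome, as a careful person would: the job done as asked, in the order asked, and still so for the second after the job is handed in, with the robot touching nothing.
It also fails if it takes over 72 s, if anything falls off the work surface, if the arm or the gripper's body presses on something with over 40 N, if the wrist force passes 120 N, or if a joint passes its speed limit or range.

## Robot

A 6-joint arm with a two-finger parallel gripper is mounted at the origin on the work surface. World frame = base frame: x ahead of the robot, y to its left, z up, the work surface at z = 0. Lengths are in mm, angles in rad, forces in N, time in s.
With the tool pointing down it reaches from about 375 to 900 mm from the base axis. Payload 3.1 kg.
Tool frame: the origin (TCP) lies at the very end of the fingers, on their centre line; the grasp point (between the pads) lies 19 mm behind it; z points along the fingers, y is the direction in which the jaws open and shut (so a half turn about z gives the same grasp; the last joint's range is limited). The gripper opens to 85 mm and grips with 20 to 120 N. Pads are 22 mm wide; open, the fingers measure 114 mm over their backs; the gripper's body (76 mm by 85 mm) begins 54 mm behind the grasp point. The pads swing forward as they close: fully open they stand 13 mm farther back than shut.
Start: joints at [-0.178, 0.527, 1.433, -0, 1.181, -0.178], TCP at [624.977, 0.034, 231.31] pointing down, gripper open.
Joint ranges: [-3.08, 3.08], [-0.75, 2.2], [0.22, 2.44], [-1.43, 4.57], [0, 2.65], [-2.85, 2.85]. Speed limits (rad/s): [2.79, 2.79, 3.14, 3.14, 3.14, 3.14].

## Interface

Orientations are given as a rotation vector (axis times angle).
In Python, from cell import get_state, capture, camera_params, job_done gives the robot as it stands.
- The arm moves only by the tool jog_arm, never from a script. Its arguments are lists of equal length, an entry for each row: "travel": the shift along the tool's x, y, z in units of 40 mm (1.0 is 40 mm), a list of three; "roll": the turn about the tool's z in degrees. A call has 1 to 10 rows; each row is the pose to reach, as a shift and turn from the pose commanded when the call began, along the tool's axes at that moment; what a row does not reach only later rows make up. A row lasts 1/12 s, in which the tool goes at most 41.7 mm and 7.16 degrees, less where a joint would pass 70% of its speed; a pose out of reach is approached as far as the arm can. A call with a gripper value outside its range is refused whole. "gripper" is the closure, from 0 (fully open) to 1 (shut), set as the call begins (left out, the last holds). The fingers move at their own pace and stop on an object; the grip force is fixed at half the most. Time passes only in rows, so rows that repeat a pose let the fingers close. It gives the time, the measured TCP pose, the force and the opening at its end, in the units of the state.
- get_state(): the state, without advancing time (a new reading comes with each control period).
- capture(name): name is "scene" or "side" or "wrist"; returns the picture (480x640x3 uint8, red, green, blue); there is no depth.
- camera_params(name): a dict with "fovy" (degrees; the focal length in pixels is half the picture's height over the tangent of half this angle, whatever the lens; pixels are square), "cx", "cy" (the principal point, pixels), "T" (4x4, takes a point from camera to world coordinates). Camera axes: x right, y down, z forward; pixel columns grow to the right and rows downward; lengths in mm; the calibration is good to about 2 mm. A picture is of the moment at which its call begins: read the wrist's pose just before it. camera_params takes no time and is no camera call; for the wrist camera it gives the pose at the moment of the call.
- job_done(): hands the job in, once; it reports no verdict.
The state is a dict: "clock": time; "qpos": joint angles; "dq": joint speeds; "joint_torque": joint torques, N m; "eef_pos": TCP position; "eef_rot": TCP orientation; "wrist_force": force on the tool from outside, world axes, zero at the start; "ft_torque": the same for the moment, N m; "opening": finger opening in mm.
Only numpy, scipy, OpenCV 4.12 (cv2) and the standard library are available. Lean on these libraries where they do the work, as an engineer would, in place of code of your own. Each camera call takes 0.05 s, during which the arm holds its last target.

## Working session

There is one attempt and no reset: what is moved stays moved. The work goes in short steps, Python scripts to look and compute and a tool call to move; the robot and the scene stay as the last step left them, time stands still between calls to the robot, and variables do not carry over. Pictures are saved under pics/ and viewed, and the job is handed in when it is done.

Besides the shell and the picture viewer there is one more tool, called after ">>>" as name(argument=value, ...), one argument or row to a line, values as JSON. jog_arm: Moves the arm, as the interface text tells. Its arguments: {"type":"object","properties":{"travel":{"type":"array"},"roll":{"type":"array"},"gripper":{"type":"number"}},"required":["travel","roll"]}

```bash
ls; mkdir -p pics; python3 - <<'E'
from cell import *
import cv2
s=get_state();print(s)
for n in("scene","side","wrist"):
    p=camera_params(n);print(n,p)
    cv2.imwrite(f"pics/{n}0.png",capture(n)[:,:,::-1])
E
```

```text
pics
{'clock': 0.0, 'qpos': array([-1.78447312e-01,  5.28481748e-01,  1.43395944e+00, -3.24628397e-06,
        1.18142176e+00, -1.78462053e-01]), 'dq': array([ 0.00048685,  0.00166689, -0.00043442, -0.00064129,  0.00121765,
        0.00021911]), 'joint_torque': array([ 2.50220628e-04, -4.42344439e+01, -1.78024775e+01, -2.06930472e-04,
        8.36740597e-03,  2.24214921e-05]), 'eef_pos': array([6.24245606e+02, 1.97555125e-01, 2.30305904e+02]), 'eef_rot': array([-2.22010586e+00, -2.22014133e+00,  2.03666737e-03]), 'wrist_force': array([ 0.04744169,  0.47868946, -0.19368002]), 'ft_torque': array([-0.0457519 ,  0.03161496, -0.00287236]), 'opening': 85.51179005200531}
scene {'fovy': 56.9253813291157, 'cx': 324.980573869344, 'cy': 232.78994140229787, 'T': array([[ 3.69687914e-01,  6.84492323e-01, -6.28332003e-01,
         1.04249575e+03],
       [ 9.29120977e-01, -2.78202328e-01,  2.43593255e-01,
        -1.53054976e+02],
       [-8.06571274e-03, -6.73849927e-01, -7.38824215e-01,
         6.43649432e+02],
       [ 0.00000000e+00,  0.00000000e+00,  0.00000000e+00,
         1.00000000e+00]]
[... 166 characters left out ...]
73115e+02],
       [-5.07436409e-01,  5.12202738e-01, -6.92933364e-01,
         6.52999759e+02],
       [-7.97413536e-03, -8.06913810e-01, -5.90615371e-01,
         6.59177325e+02],
       [ 0.00000000e+00,  0.00000000e+00,  0.00000000e+00,
         1.00000000e+00]])}
wrist {'fovy': 68.29264942943787, 'cx': 324.59165356303134, 'cy': 243.0825386836894, 'T': array([[ 9.99996561e-01,  9.04983765e-04, -2.46166939e-03,
         6.23893920e+02],
       [ 1.67374287e-04, -9.58690417e-01, -2.84451501e-01,
         7.31767815e+01],
       [-2.61740284e-03,  2.84450110e-01, -9.58687271e-01,
         3.72318984e+02],
       [ 0.00000000e+00,  0.00000000e+00,  0.00000000e+00,
         1.00000000e+00]])}
```

View pics/scene0.png

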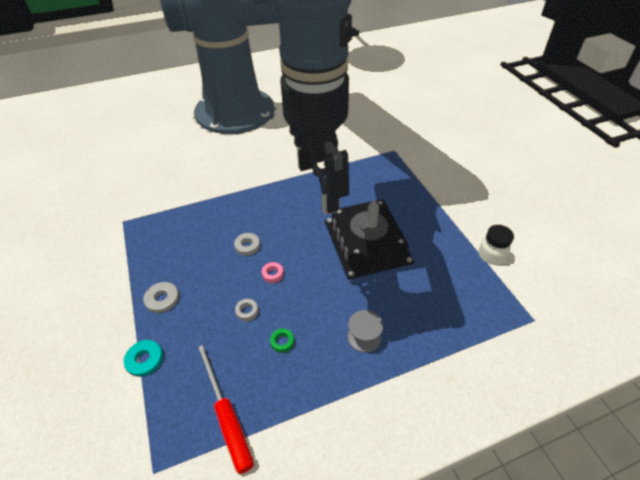

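View pics/side0.png

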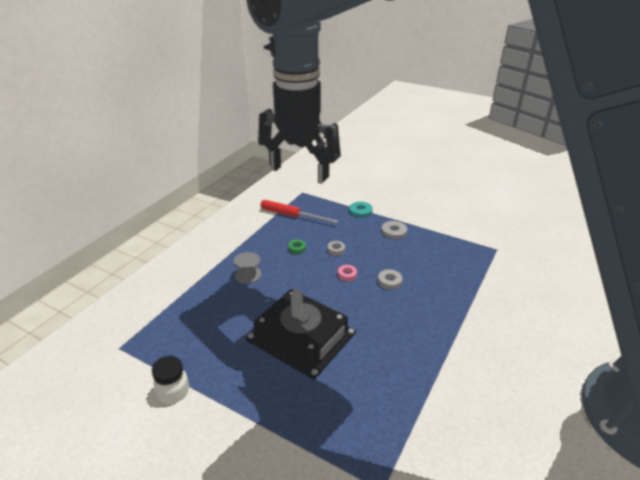

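View pics/wrist0.png

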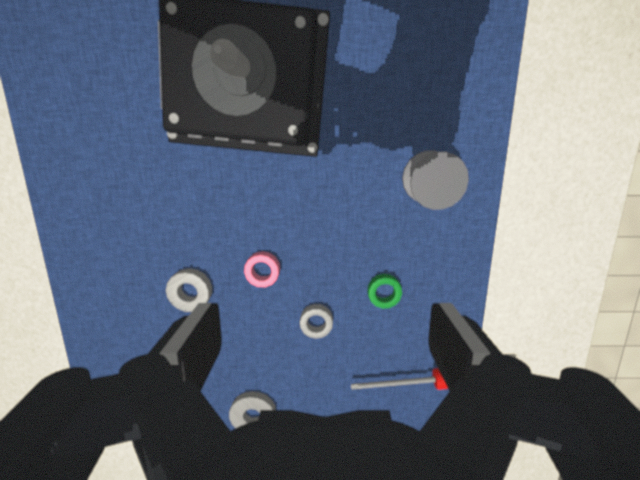

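The scene picture shows the wide ring at (161,297), the middle at (247,243), the narrow at (247,309) and the spindle tip near (374,205). The wrist picture shows the middle at (188,290), the narrow at (316,322) and the gearbox at the top. The pink, green and turquoise rings are decoys. Next I measure positions.

```bash
cat > h.py <<'E'
import numpy as np,cv2
def ray(p,u,v):
    f=240/np.tan(np.radians(p['fovy'])/2);T=p['T']
    d=T[:3,:3]@np.array([(u-p['cx'])/f,(v-p['cy'])/f,1.]);return T[:3,3],d
def onz(p,u,v,z):
    o,d=ray(p,u,v);return o+d*(z-o[2])/d[2]
def proj(p,X):
    f=240/np.tan(np.radians(p['fovy'])/2);T=p['T'];c=T[:3,:3].T@(np.asarray(X,float)-T[:3,3])
    return np.array([p['cx']+f*c[0]/c[2],p['cy']+f*c[1]/c[2]])
def tri(a,b):
    A=[];B=[]
    for o,d in(a,b):
        d=d/np.linalg.norm(d);P=np.eye(3)-np.outer(d,d);A.append(P);B.append(P@o)
    return np.linalg.lstsq(np.vstack(A),np.hstack(B),rcond=None)[0]
E
python3 - <<'E'
from h import *
from cell import camera_params
for n,mats in(("scene",None),("side",None),("wrist",None)):
    im=cv2.imread(f"pics/{n}0.png");p=camera_params(n)
    hsv=cv2.cvtColor(im,cv2.COLOR_BGR2HSV)
    notblue=(~((hsv[...,0]>95)&(hsv[...,0]<130)&(hsv[...,1]>70))).astype(np.uint8)*255
    cs,hi=cv2.findContours(notblue,cv2.RETR_CCOMP,cv2.CHAIN_APPROX_NONE)
    for i,c in enumerate(cs):
        if hi[0][i][3]>=0: continue
        a=cv2.contourArea(c)
        if not 150<a<4500: continue
        (u,v),ax,ang=cv2.fitEllipse(c)
        m=np.zeros(im.shape[:2],np.uint8);cv2.drawContours(m,[c],-1,255,-1)
        col=cv2.mean(im,cv2.bitwise_and(m,notblue))[:3]
        ch=hi[0][i][2];hole=None
        while ch>=0:
            if len(cs[ch])>6 and cv2.contourArea(cs[ch])>25: hole=cv2.fitEllipse(cs[ch])[0]
            ch=hi[0][ch][0]
        X=onz(p,u,v,7);pts=np.array([onz(p,*q[0],12) for q in c]);sz=pts.max(0)-pts.min(0)
        print(n,np.round((u,v)),'a',a,'col',np.round(col),'X',np.round(X[:2],1),'sz',np.round(sz[:2]),'hole',None if hole is None else np.round(onz(p,*hole,7)[:2],1))
E
python3 - <<'E'
import cv2
a=cv2.imread('pics/scene0.png')[180:290,310:430]
b=cv2.imread('pics/side0.png')[275:385,235:365]
c=cv2.imread('pics/wrist0.png')[0:160,150:340]
for n,i in zip('abc',(a,b,c)): cv2.imwrite(f'pics/crop_{n}.png',cv2.resize(i,None,fx=4 if n=='c' else 5,fy=4 if n=='c' else 5,interpolation=cv2.INTER_CUBIC)[:600])
E
```

```text
scene [282. 340.] a 469.5 col [ 67. 134.  28.] X [690.4 -92.5] sz [44. 39.] hole [690.5 -92.4]
scene [365. 330.] a 1171.0 col [119. 118. 118.] X [724.2  37.5] sz [74. 66.] hole None
scene [246. 309.] a 409.0 col [141. 141. 140.] X [ 613.6 -130.3] sz [46. 38.] hole [ 613.6 -130.2]
scene [161. 297.] a 831.0 col [151. 155. 155.] X [ 533.6 -261. ] sz [65. 59.] hole [ 533.2 -260.3]
scene [272. 272.] a 372.5 col [138. 109. 189.] X [554.2 -66.7] sz [49. 41.] hole [553.8 -66. ]
scene [247. 244.] a 456.0 col [145. 147. 146.] X [471.2 -91.7] sz [59. 49.] hole [470.8 -91.8]
side [389. 279.] a 417.5 col [138. 136. 136.] X [471.3 -88.9] sz [53. 65.] hole None
side [347. 273.] a 297.0 col [130. 108. 165.] X [554.1 -64.2] sz [48. 57.] hole None
side [247. 267.] a 707.0 col [110. 106. 106.] X [740.7  23.7] sz [86. 96.] hole None
side [336. 248.] a 230.5 col [129. 126. 125.] X [ 613.5 -127.8] sz [45. 56.] hole None
side [297. 246.] a 204.5 col [ 79. 116.  60.] X [690.3 -90.2] sz [46. 52.] hole None
wrist [316. 321.] a 919.5 col [148. 150. 149.] X [ 613.1 -128.8] sz [38. 44.] hole [ 613.3 -128.4]
wrist [384. 291.] a 955.5 col [ 79. 140.  55.] X [690.2 -91. ] sz [39. 42.] hole [690.2 -90.6]
wrist [262. 269.] a 1063.0 col [152. 129. 194.] X [553.9 -65.3] sz [41. 43.] hole [554.1 -64.8]
wrist [435. 179.] a 3061.0 col [131. 131. 131.] X [736.3  33.3] sz [67. 59.] hole None
```

View pics/crop_a.png

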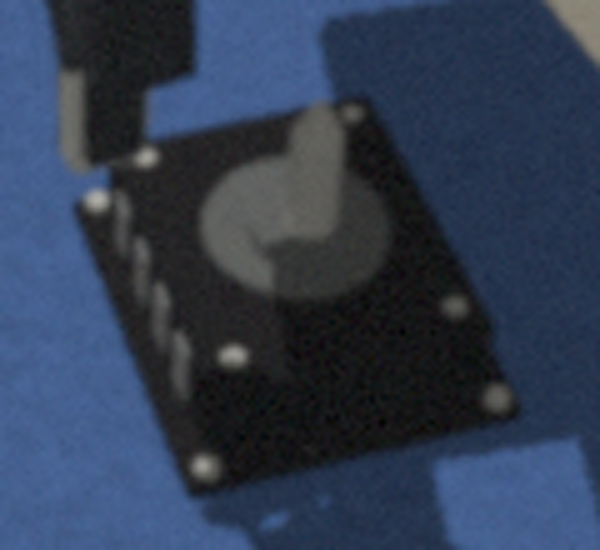

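View pics/crop_b.png

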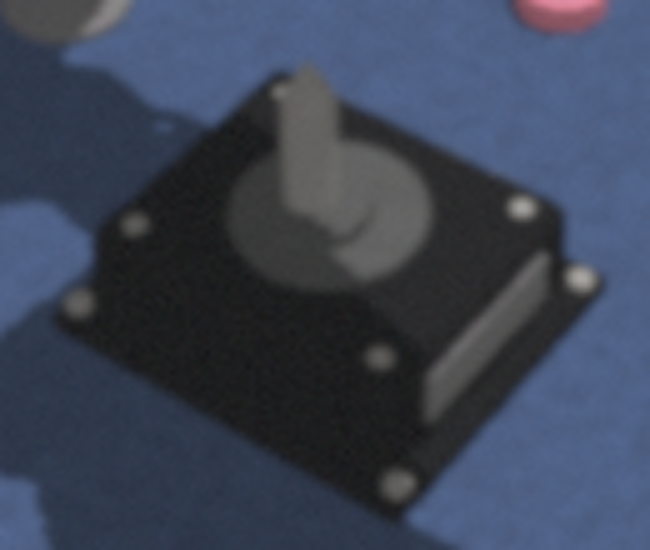

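View pics/crop_c.png

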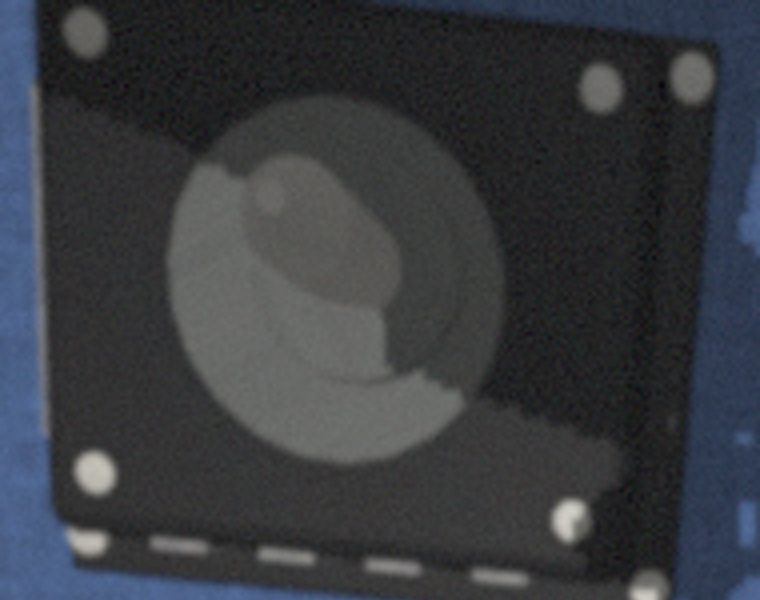

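```bash
python3 - <<'E'
from h import *
from cell import camera_params
P={n:camera_params(n) for n in("scene","side","wrist")}
tips={"scene":(374.2,202.3),"side":(296.6,289),"wrist":(217.5,48.75)}
for n,t in tips.items(): print(n,np.round(onz(P[n],*t,114),1))
for a,b in(("scene","side"),("scene","wrist"),("side","wrist")): print(a,b,np.round(tri(ray(P[a],*tips[a]),ray(P[b],*tips[b])),1))
# plate centres
for n,e in (("scene",(294/5+310,227/5+180)),("side",(331/5+235,215/5+275)),("wrist",(334/4+150,279/4))): print(n,'plate',np.round(onz(P[n],*e,50),1))
# screws on top, wrist: approx z=47
for q in((85,33),(602,88),(95,472),(571,521)): print('w',np.round(onz(P["wrist"],q[0]/4+150,q[1]/4,47.5),1))
for q in((147,157),(352,113),(233,356),(456,306)): print('s',np.round(onz(P["scene"],q[0]/5+310,q[1]/5+180,47.5),1))
for q in((282,92),(134,224),(522,207),(380,357)): print('d',np.round(onz(P["side"],q[0]/5+235,q[1]/5+275,47.5),1))
im=cv2.imread('pics/side0.png')[215:245,375:415]
hsv=cv2.cvtColor(im,cv2.COLOR_BGR2HSV)
m=(~((hsv[...,0]>95)&(hsv[...,0]<130)&(hsv[...,1]>70))).astype(np.uint8)*255
cs,_=cv2.findContours(m,cv2.RETR_EXTERNAL,cv2.CHAIN_APPROX_NONE)
for c in cs:
  if len(c)>10: e=cv2.fitEllipse(c);print(e,cv2.contourArea(c),onz(P['side'],e[0][0]+375,e[0][1]+215,6))
E
```

```text
scene [557.9 126.6 114. ]
side [550.6 132.3 114. ]
wrist [553.1 129.3 114. ]
scene side [553.5 128.6 109.7]
scene wrist [551.  130.8 106.4]
side wrist [552.3 129.8 111.3]
scene plate [550.9 124.2  50. ]
side plate [544.  130.8  50. ]
wrist plate [547.6 127.5  50. ]
w [500.4 172.8  47.5]
w [603.7 163.1  47.5]
w [492.3  89.8  47.5]
w [595.3  79.7  47.5]
s [494.6  89.4  47.5]
s [502.3 172.5  47.5]
s [597.   78.7  47.5]
s [605.7 162.2  47.5]
d [593.3  83.7  47.5]
d [601.4 166.1  47.5]
d [490.4  92.4  47.5]
d [498.3 175.8  47.5]
((20.351913452148438, 9.84640884399414), (25.410274505615234, 36.639808654785156), 84.58895111083984) 584.0 [ 536.15501891 -275.63156223    6.        ]
```

>>> jog_arm(
  travel=[
    [-0.8,-0.3,0.2],
    [-1.6,-0.65,0.4],
    [-2.4,-1,0.6],
    [-3.2,-1.3,0.8],
    [-4,-1.6,1],
    [-4.6,-1.85,1.15],
    [-5,-2,1.25],
    [-5,-2,1.25],
    [-5,-2,1.25],
  ],
  roll=[0,0,0,0,0,0,0,0,0],
)

```text
clock: 0.9
eef_pos: [544.4, -200.6, 180.8]
eef_rot: [-2.223, -2.218, -0.0]
wrist_force: [0.5, 0.4, -0.2]
opening: 85.4
```

```bash
cat > rings.py <<'E'
from h import *
from cell import *
import sys
def look(n,name,zs=(6,7)):
    p=camera_params(n);s=get_state();im=capture(n)[:,:,::-1].copy()
    cv2.imwrite(f"pics/{name}.png",im)
    hsv=cv2.cvtColor(im,cv2.COLOR_BGR2HSV)
    nb=(~((hsv[...,0]>95)&(hsv[...,0]<130)&(hsv[...,1]>70))).astype(np.uint8)*255
    cs,hi=cv2.findContours(nb,cv2.RETR_CCOMP,cv2.CHAIN_APPROX_NONE)
    for i,c in enumerate(cs):
        if hi[0][i][3]>=0 or not 150<cv2.contourArea(c)<9000 or len(c)<10: continue
        (u,v),ax,_=cv2.fitEllipse(c)
        m=np.zeros(im.shape[:2],np.uint8);cv2.drawContours(m,[c],-1,255,-1)
        col=cv2.mean(im,cv2.bitwise_and(m,nb))[:3]
        ch=hi[0][i][2];hole=None
        while ch>=0:
            if len(cs[ch])>6 and cv2.contourArea(cs[ch])>25: hole=cv2.fitEllipse(cs[ch])[0]
            ch=hi[0][ch][0]
        pts=np.array([onz(p,*q[0],12) for q in c]);sz=pts.max(0)-pts.min(0)
        print(n,np.round((u,v)),np.round(col),'X',np.round(onz(p,u,v,7)[:2],1),'sz',np.round(sz[:2]),'hole',None if hole is None else np.round(onz(p,*hole,7)[:2],1))
    print({k:np.round(s[k],2) for k in('clock','eef_pos','eef_rot','wrist_force','opening')})
if __name__=='__main__': look(sys.argv[1],sys.argv[2])
E
python3 rings.py wrist w1
```

```text
wrist [313. 280.] [176. 181. 182.] X [ 532.  -258.5] sz [58. 61.] hole [ 532.2 -258.4]
wrist [406. 139.] [96. 97. 96.] X [ 613.2 -128.4] sz [40. 38.] hole [ 612.6 -128.7]
wrist [502.  91.] [ 74. 137.  50.] X [690.1 -90.5] sz [42. 38.] hole [689.3 -90.9]
wrist [236.  90.] [169. 173. 174.] X [470.2 -89.2] sz [50. 48.] hole [470.9 -90. ]
wrist [337.  56.] [ 95.  81. 131.] X [554.  -64.4] sz [39. 41.] hole [553.8 -65.4]
{'clock': np.float64(0.9), 'eef_pos': array([ 544.42, -200.61,  180.81]), 'eef_rot': array([-2.22, -2.22, -0.  ]), 'wrist_force': array([ 0.46,  0.42, -0.23]), 'opening': np.float64(85.38)}
```

View pics/w1.png

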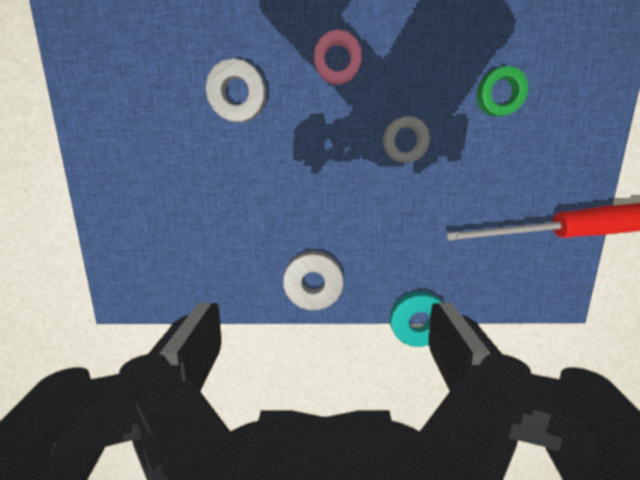

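>>> jog_arm(
  travel=[
    [-0.4,-0.1,0.5],
    [-0.8,-0.2,1.2],
    [-1.2,-0.3,1.9],
    [-1.455,-0.3,2.6],
    [-1.455,-0.3,3.2],
    [-1.455,-0.3,3.7],
    [-1.455,-0.3,4],
    [-1.455,-0.3,4.2],
    [-1.455,-0.3,4.2],
  ],
  roll=[0,0,0,0,0,0,0,0,0],
)

```text
clock: 1.7
eef_pos: [532.8, -256.8, 12.1]
eef_rot: [-2.218, -2.221, 0.0]
wrist_force: [-0.6, -0.6, 0.3]
opening: 85.2
```

```bash
python3 rings.py wrist w2;python3 rings.py side s2 | tail -1
```

```text
wrist [632. 214.] [180. 182. 182.] X [ 661.7 -214.2] sz [7. 7.] hole None
wrist [542.  17.] [115. 118. 119.] X [ 610.9 -141.4] sz [39. 13.] hole None
{'clock': np.float64(1.7), 'eef_pos': array([ 532.82, -256.77,   12.11]), 'eef_rot': array([-2.22, -2.22,  0.  ]), 'wrist_force': array([-0.61, -0.61,  0.34]), 'opening': np.float64(85.23)}
{'clock': np.float64(1.75), 'eef_pos': array([ 533.38, -257.37,   13.23]), 'eef_rot': array([-2.22, -2.22, -0.  ]), 'wrist_force': array([1.38, 0.29, 0.28]), 'opening': np.float64(85.53)}
```

View pics/w2.png

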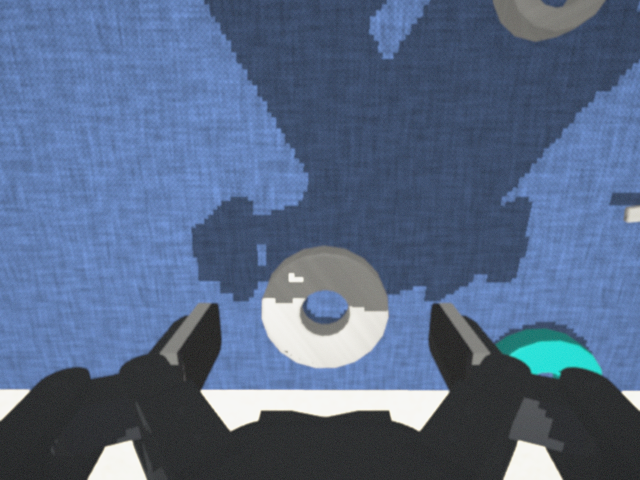

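View pics/s2.png

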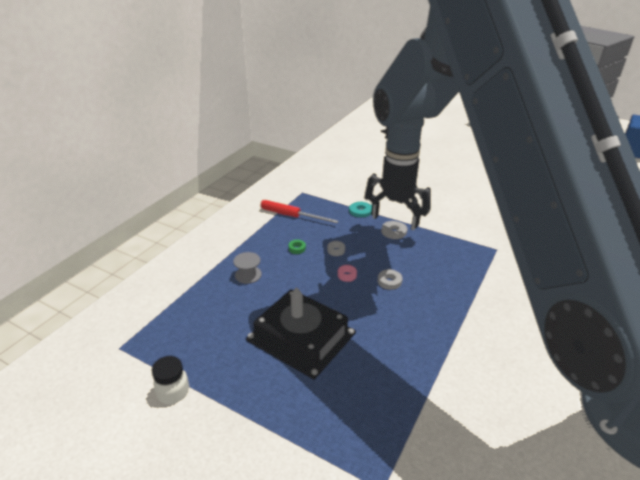

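```bash
python3 - <<'E'
from h import *
from cell import *
p=camera_params('wrist')
print([np.round(onz(p,u,v,12)[:2],1) for u,v in((325,247),(325,368),(262,307),(388,307))],p['T'][:3,3])
print([np.round(onz(p,u,v,12)[:2],1) for u,v in((325,290),(325,320))])
print(np.round([get_state()['eef_pos'] for i in range(2)],2))
print('tcp px',proj(p,get_state()['eef_pos']))
E
```

```text
[array([ 533.1, -229.3]), array([ 533.2, -289.3]), array([ 504.9, -257.5]), array([ 561.4, -257.4])] [ 532.845935   -184.71035749  155.81715717]
[array([ 533.2, -249.2]), array([ 533.2, -263.9])]
[[ 533.84 -257.89   14.  ]
 [ 533.84 -257.89   14.  ]]
tcp px [326.5116503  310.00485173]
```

>>> jog_arm(
  travel=[
    [-0.025,0,0.15],
    [-0.025,0,0.27],
    [-0.025,0,0.3],
    [-0.025,0,0.3],
    [-0.025,0,0.3],
  ],
  roll=[0,0,0,0,0],
)

```text
clock: 2.22
eef_pos: [533.0, -259.2, 1.4]
eef_rot: [2.221, 2.221, 0.0]
wrist_force: [-0.0, -0.6, -0.5]
opening: 85.5
```

>>> jog_arm(
  travel=[
    [0,0,0],
    [0,0,0],
    [0,0,0],
    [0,0,0],
    [0,0,0],
    [0,0,0],
    [0,0,0],
    [0,0,0],
  ],
  roll=[0,0,0,0,0,0,0,0],
  gripper=1,
)

```text
clock: 2.88
eef_pos: [533.1, -259.3, 2.1]
eef_rot: [2.221, 2.221, 0.0]
wrist_force: [-1.1, 0.3, 5.0]
opening: 54.5
```

```bash
python3 rings.py wrist w3|tail -1; python3 rings.py scene c3|tail -1
```

```text
{'clock': np.float64(2.88), 'eef_pos': array([ 533.11, -259.34,    2.14]), 'eef_rot': array([2.22, 2.22, 0.  ]), 'wrist_force': array([-1.1 ,  0.33,  4.99]), 'opening': np.float64(54.47)}
{'clock': np.float64(2.93), 'eef_pos': array([ 533.11, -259.36,    2.12]), 'eef_rot': array([2.22, 2.22, 0.  ]), 'wrist_force': array([-0.97,  0.34,  4.59]), 'opening': np.float64(54.35)}
```

View pics/w3.png

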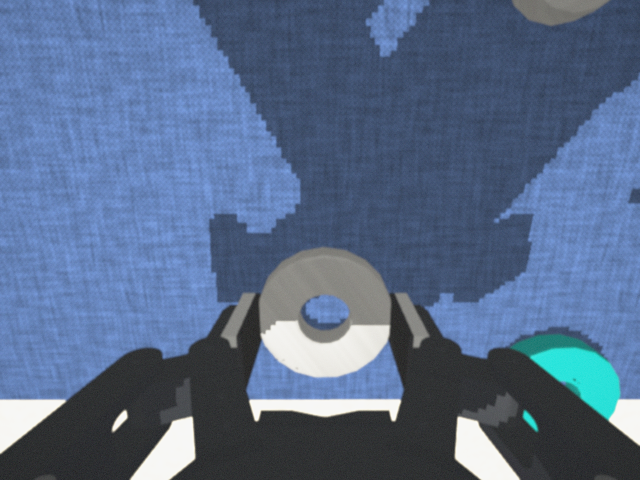

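>>> jog_arm(
  travel=[
    [0,0,-0.1],
    [0,0,-0.4],
    [0,0,-0.9],
    [0,0,-1.5],
    [0,0,-2.1],
    [0,0,-2.7],
    [0,0,-3.1],
    [0,0,-3.3],
    [0,0,-3.3],
    [0,0,-3.3],
  ],
  roll=[0,0,0,0,0,0,0,0,0,0],
)

```text
clock: 3.82
eef_pos: [532.7, -259.0, 133.4]
eef_rot: [-2.221, -2.221, 0.0]
wrist_force: [-1.5, -0.1, -1.6]
opening: 54.4
```

```bash
python3 rings.py wrist w4|tail -1; python3 rings.py side s4|tail -1; python3 -c "
import cv2;i=cv2.imread('pics/s4.png')[100:260,330:490];cv2.imwrite('pics/s4c.png',cv2.resize(i,None,fx=3.7,fy=3.7,interpolation=2))"
```

```text
{'clock': np.float64(3.82), 'eef_pos': array([ 532.73, -258.96,  133.37]), 'eef_rot': array([-2.22, -2.22,  0.  ]), 'wrist_force': array([-1.47, -0.14, -1.62]), 'opening': np.float64(54.44)}
{'clock': np.float64(3.87), 'eef_pos': array([ 532.22, -258.64,  132.51]), 'eef_rot': array([-2.22, -2.22,  0.  ]), 'wrist_force': array([ 0.19, -0.11, -2.47]), 'opening': np.float64(54.27)}
```

View pics/s4c.png

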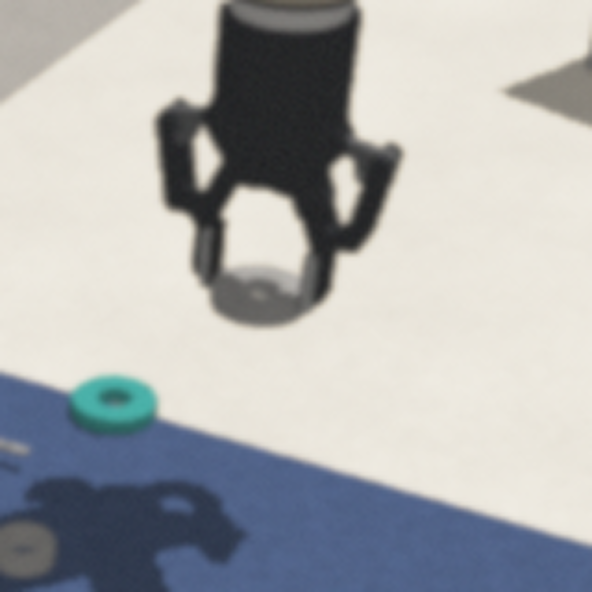

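View pics/w4.png

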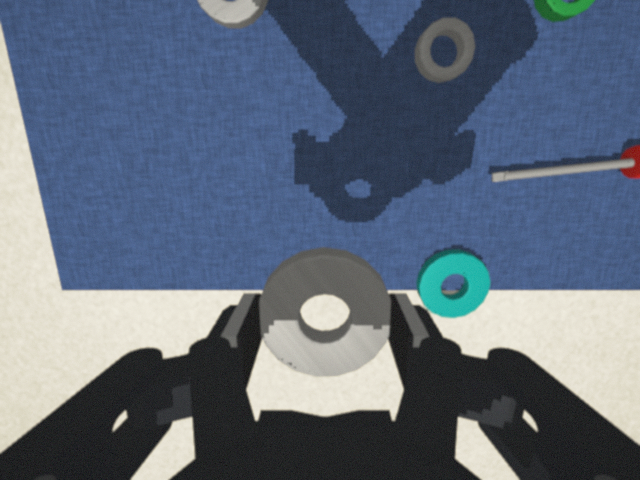

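>>> jog_arm(
  travel=[
    [0.5,0.05,0],
    [1.3,0.1,0],
    [2.2,0.15,0],
    [3.1,0.2,0],
    [4.0,0.25,0],
    [4.9,0.3,0],
    [5.8,0.35,0],
    [6.7,0.4,0],
    [7.4,0.4,0],
    [7.8,0.4,0],
  ],
  roll=[0,0,0,0,0,0,0,0,0,0],
)

```text
clock: 4.75
eef_pos: [547.4, 56.2, 131.7]
eef_rot: [-2.216, -2.222, 0.003]
wrist_force: [0.2, -0.6, -1.7]
opening: 54.0
```

>>> jog_arm(
  travel=[
    [0.5,0.05,0],
    [1.0,0.1,0],
    [1.5,0.11,0],
    [1.8,0.11,0],
    [1.91,0.11,0],
    [1.91,0.11,0],
    [1.91,0.11,0],
  ],
  roll=[0,0,0,0,0,0,0],
)

```text
clock: 5.33
eef_pos: [553.0, 128.7, 132.7]
eef_rot: [-2.221, -2.221, 0.002]
wrist_force: [-0.1, -0.3, -0.8]
opening: 53.9
```

```bash
python3 rings.py wrist w5|tail -1; python3 rings.py side s5|tail -1;python3 rings.py scene c5|tail -1; python3 -c "
import cv2
i=cv2.imread('pics/s5.png')[215:365,220:380];i=cv2.resize(i,(400,375),interpolation=2)
j=cv2.imread('pics/c5.png')[130:280,290:450];j=cv2.resize(j,(400,375),interpolation=2)
cv2.imwrite('pics/sc5.png',cv2.hconcat([i,j]))
k=cv2.imread('pics/w5.png')[230:390,240:410];cv2.imwrite('pics/w5c.png',cv2.resize(k,None,fx=3.5,fy=3.5,interpolation=2))"
```

```text
{'clock': np.float64(5.33), 'eef_pos': array([553.02, 128.7 , 132.74]), 'eef_rot': array([-2.22, -2.22,  0.  ]), 'wrist_force': array([-0.07, -0.28, -0.83]), 'opening': np.float64(53.86)}
{'clock': np.float64(5.38), 'eef_pos': array([553.25, 128.34, 132.94]), 'eef_rot': array([-2.22, -2.22,  0.  ]), 'wrist_force': array([-0.03, -0.28, -2.23]), 'opening': np.float64(53.98)}
{'clock': np.float64(5.43), 'eef_pos': array([553.33, 128.19, 133.08]), 'eef_rot': array([-2.22, -2.22,  0.  ]), 'wrist_force': array([ 0.25,  0.14, -1.39]), 'opening': np.float64(54.43)}
```

View pics/w5c.png

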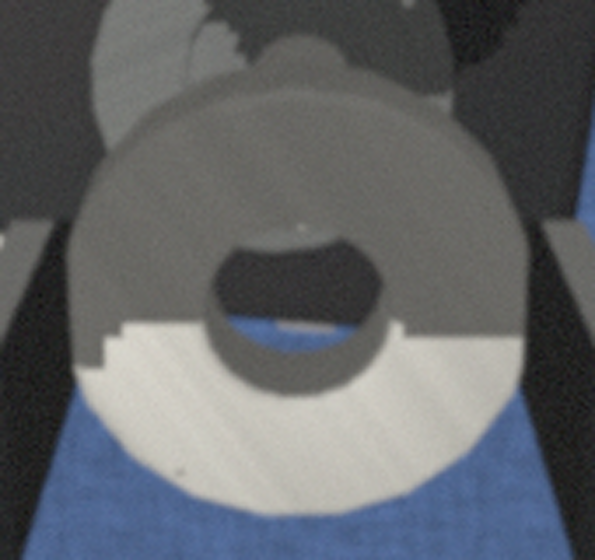

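View pics/sc5.png

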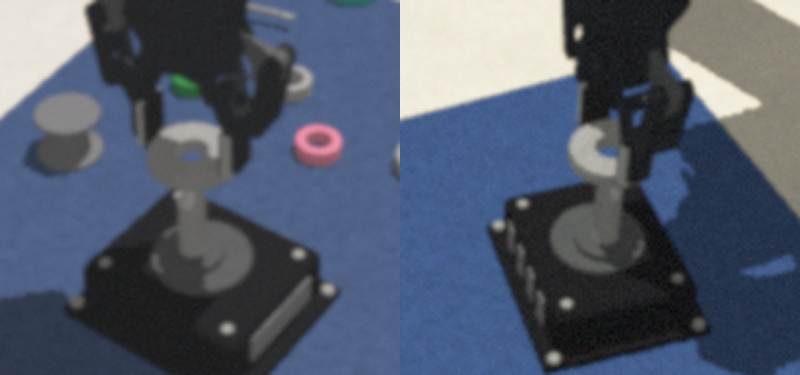

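>>> jog_arm(
  travel=[
    [0,0,0.15],
    [0,0,0.3],
    [0,0,0.4],
    [0,0,0.45],
    [0,0,0.5],
    [0,0,0.55],
    [0,0,0.6],
    [0,0,0.6],
  ],
  roll=[0,0,0,0,0,0,0,0],
)

```text
clock: 6.15
eef_pos: [553.2, 129.3, 109.0]
eef_rot: [-2.221, -2.221, 0.001]
wrist_force: [0.2, 0.1, -2.3]
opening: 54.3
```

```bash
python3 rings.py wrist w6|tail -1;  python3 -c "
import cv2
k=cv2.imread('pics/w6.png')[230:390,240:410];cv2.imwrite('pics/w6c.png',cv2.resize(k,None,fx=3.5,fy=3.5,interpolation=2))"
```

```text
{'clock': np.float64(6.15), 'eef_pos': array([553.18, 129.26, 108.96]), 'eef_rot': array([-2.22, -2.22,  0.  ]), 'wrist_force': array([ 0.24,  0.08, -2.31]), 'opening': np.float64(54.33)}
```

View pics/w6c.png

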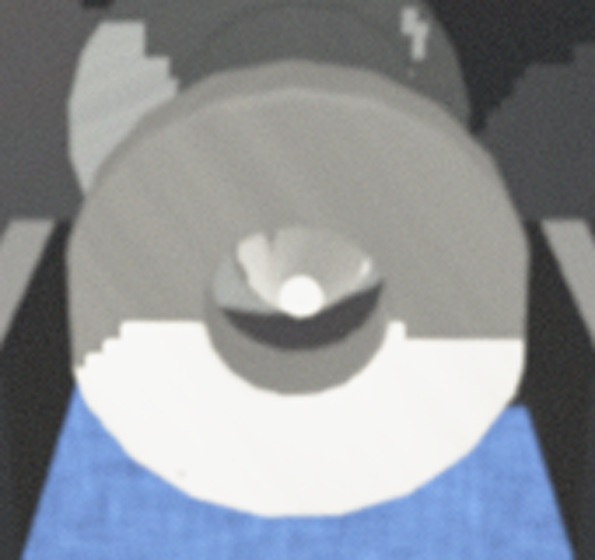

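```bash
python3 - <<'E'
from h import *
from cell import *
p=camera_params('wrist')
zt=108.0
b=[onz(p,240+x/3.5,230+y/3.5,zt+12)[:2] for x,y in((297,228),(297,395),(205,312),(390,312))]
print('rim',np.round(b,1)); c=[(b[2][0]+b[3][0])/2,(b[0][1]+b[1][1])/2];print('bore c',np.round(c,1))
print('tip',np.round(onz(p,240+301/3.5,230+297/3.5,114)[:2],1)); print(get_state()['eef_pos'])
# outer
o=[onz(p,240+x/3.5,230+y/3.5,zt+12)[:2] for x,y in((297,88),(297,517),(67,260),(527,260))]
print(np.round(o,1))
E
```

```text
rim [[552.6 141.5]
 [552.6 119.6]
 [541.7 130.7]
 [563.5 130.7]]
bore c [552.6 130.5]
tip [553.1 129.5]
[553.25341199 129.29730717 109.13295148]
[[552.6 158.5]
 [552.6 102.3]
 [525.8 137.4]
 [579.3 137.5]]
```

>>> jog_arm(
  travel=[
    [-0.02,0.01,0.05],
    [-0.02,0.01,0.1],
    [-0.02,0.01,0.15],
    [-0.02,0.01,0.2],
    [-0.02,0.01,0.25],
    [-0.02,0.01,0.25],
  ],
  roll=[0,0,0,0,0,0],
)

```text
clock: 6.7
eef_pos: [553.4, 128.4, 98.8]
eef_rot: [-2.221, -2.221, 0.001]
wrist_force: [0.1, 0.5, -2.0]
opening: 54.5
```

>>> jog_arm(
  travel=[
    [0,0,0.04],
    [0,0,0.08],
    [0,0,0.12],
    [0,0,0.16],
    [0,0,0.16],
  ],
  roll=[0,0,0,0,0],
)

```text
clock: 7.12
eef_pos: [553.6, 128.4, 92.5]
eef_rot: [-2.221, -2.221, 0.001]
wrist_force: [-0.1, -0.5, -2.4]
opening: 54.5
```

>>> jog_arm(
  travel=[
    [0,0,0.08],
    [0,0,0.16],
    [0,0,0.25],
    [0,0,0.35],
    [0,0,0.45],
    [0,0,0.55],
    [0,0,0.65],
    [0,0,0.72],
    [0,0,0.75],
    [0,0,0.75],
  ],
  roll=[0,0,0,0,0,0,0,0,0,0],
)

```text
clock: 7.95
eef_pos: [553.6, 128.4, 62.5]
eef_rot: [-2.221, -2.221, 0.001]
wrist_force: [0.5, 0.4, -2.0]
opening: 54.0
```

>>> jog_arm(
  travel=[
    [0,0,0.03],
    [0,0,0.06],
    [0,0,0.08],
    [0,0,0.08],
  ],
  roll=[0,0,0,0],
)

```text
clock: 8.28
eef_pos: [553.7, 128.4, 59.7]
eef_rot: [-2.221, -2.221, 0.0]
wrist_force: [-0.2, 0.1, -2.8]
opening: 54.2
```

>>> jog_arm(
  travel=[
    [0,0,0.015],
    [0,0,0.03],
    [0,0,0.03],
    [0,0,0.03],
  ],
  roll=[0,0,0,0],
)

```text
clock: 8.62
eef_pos: [553.8, 128.4, 58.5]
eef_rot: [-2.221, -2.222, 0.0]
wrist_force: [0.6, 0.5, -0.8]
opening: 54.5
```

>>> jog_arm(
  travel=[
    [0,0,0.01],
    [0,0,0.02],
    [0,0,0.02],
    [0,0,0.02],
  ],
  roll=[0,0,0,0],
)

```text
clock: 8.95
eef_pos: [553.8, 128.4, 58.1]
eef_rot: [2.221, 2.221, 0.0]
wrist_force: [-0.8, -0.2, 2.3]
opening: 54.3
```

>>> jog_arm(
  travel=[
    [0,0,0.01],
    [0,0,0.01],
    [0,0,0.01],
  ],
  roll=[0,0,0],
)

```text
clock: 9.2
eef_pos: [553.9, 128.4, 58.1]
eef_rot: [2.221, 2.221, 0.001]
wrist_force: [-1.4, -0.2, 5.3]
opening: 54.7
```

```bash
python3 rings.py wrist w7|tail -1;python3 rings.py side s7|tail -1;python3 rings.py scene c7|tail -1; python3 -c "
import cv2
i=cv2.imread('pics/s7.png')[215:365,220:380];i=cv2.resize(i,(400,375),interpolation=2)
j=cv2.imread('pics/c7.png')[130:280,290:450];j=cv2.resize(j,(400,375),interpolation=2)
cv2.imwrite('pics/sc7.png',cv2.hconcat([i,j]))"
```

```text
{'clock': np.float64(9.2), 'eef_pos': array([553.9 , 128.43,  58.14]), 'eef_rot': array([2.22, 2.22, 0.  ]), 'wrist_force': array([-1.38, -0.16,  5.28]), 'opening': np.float64(54.71)}
{'clock': np.float64(9.25), 'eef_pos': array([553.89, 128.45,  58.12]), 'eef_rot': array([2.22, 2.22, 0.  ]), 'wrist_force': array([-1.5 , -0.36,  6.31]), 'opening': np.float64(54.15)}
{'clock': np.float64(9.3), 'eef_pos': array([553.88, 128.44,  58.09]), 'eef_rot': array([2.22, 2.22, 0.  ]), 'wrist_force': array([-1.66, -0.04,  5.39]), 'opening': np.float64(54.36)}
```

View pics/sc7.png

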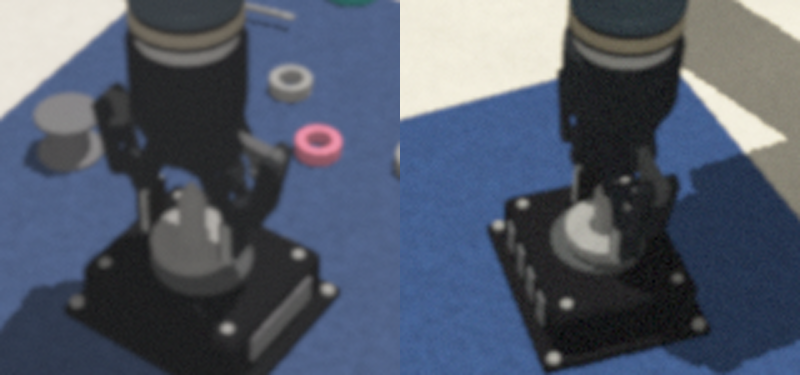

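View pics/w7.png

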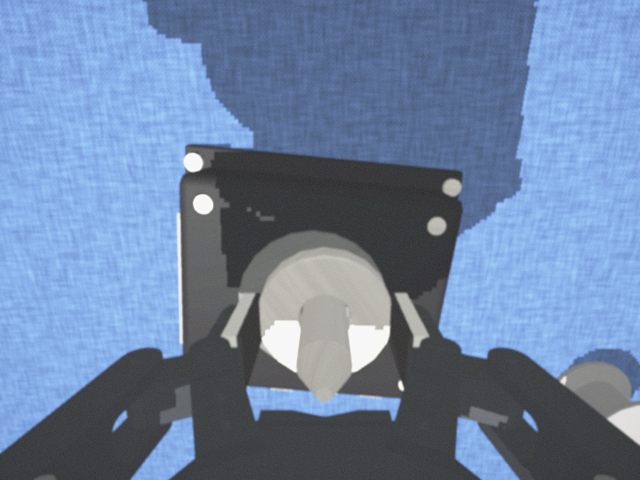

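>>> jog_arm(
  travel=[
    [0,0,0],
    [0,0,0],
    [0,0,0],
    [0,0,0],
    [0,0,0],
  ],
  roll=[0,0,0,0,0],
  gripper=0,
)

```text
clock: 9.77
eef_pos: [553.8, 128.4, 57.1]
eef_rot: [-2.221, -2.221, 0.0]
wrist_force: [0.2, -0.2, 0.8]
opening: 85.4
```

>>> jog_arm(
  travel=[
    [0,0,-0.1],
    [0,0,-0.4],
    [0,0,-0.8],
    [0,0,-1.2],
    [0,0,-1.7],
    [0,0,-2.1],
    [0,0,-2.1],
  ],
  roll=[0,0,0,0,0,0,0],
)

```text
clock: 10.35
eef_pos: [556.4, 128.6, 145.6]
eef_rot: [2.217, 2.218, 0.009]
wrist_force: [0.2, -0.4, -0.6]
opening: 85.7
```

```bash
python3 rings.py wrist w8|tail -1;python3 rings.py side s8; python3 -c "
import cv2
i=cv2.imread('pics/s8.png')[215:365,220:380];i=cv2.resize(i,(400,375),interpolation=2)
j=cv2.imread('pics/w8.png');j=cv2.resize(j,(500,375),interpolation=3)
cv2.imwrite('pics/sc8.png',cv2.resize(cv2.hconcat([i,j]),(800,333)))"
```

```text
{'clock': np.float64(10.35), 'eef_pos': array([556.37, 128.64, 145.56]), 'eef_rot': array([2.22, 2.22, 0.01]), 'wrist_force': array([ 0.19, -0.43, -0.57]), 'opening': np.float64(85.7)}
side [301. 332.] [62. 61. 61.] X [549.1 125.1] sz [168. 175.] hole None
side [389. 279.] [140. 138. 138.] X [471.2 -88.8] sz [53. 65.] hole None
side [347. 273.] [132. 110. 167.] X [554.1 -64.2] sz [48. 57.] hole None
side [247. 267.] [113. 109. 109.] X [740.5  23.8] sz [86. 94.] hole None
{'clock': np.float64(10.4), 'eef_pos': array([555.36, 128.56, 143.88]), 'eef_rot': array([2.22, 2.22, 0.01]), 'wrist_force': array([-0.1 , -0.63, -0.35]), 'opening': np.float64(85.45)}
```

View pics/sc8.png

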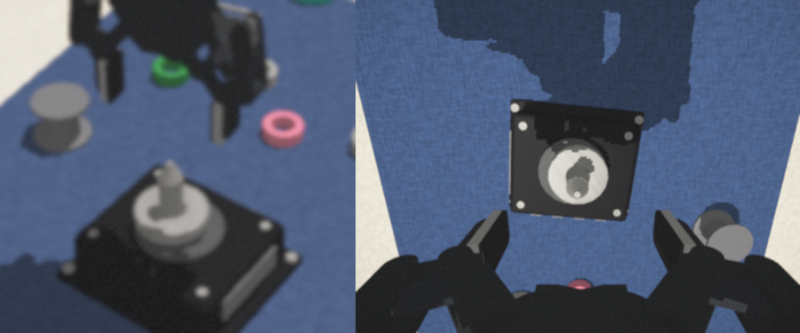

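>>> jog_arm(
  travel=[
    [-0.6,-0.2,0],
    [-1.4,-0.5,0],
    [-2.2,-0.8,0],
    [-3,-1.1,0],
    [-3.8,-1.4,0.3],
    [-4.6,-1.75,0.8],
    [-5.2,-2,1.4],
    [-5.46,-2.07,2],
    [-5.46,-2.07,2.5],
    [-5.46,-2.07,2.5],
  ],
  roll=[0,0,0,0,0,0,0,0,0,0],
  gripper=0.22,
)

```text
clock: 11.28
eef_pos: [467.8, -89.9, 37.7]
eef_rot: [-2.219, -2.213, 0.005]
wrist_force: [0.6, 0.8, -1.3]
opening: 66.8
```

>>> jog_arm(
  travel=[
    [0,0,0],
    [0,0,0],
    [0,0,0],
  ],
  roll=[0,0,0],
)

```text
clock: 11.53
eef_pos: [471.6, -89.6, 42.2]
eef_rot: [2.219, 2.222, 0.001]
wrist_force: [0.5, 0.6, 1.1]
opening: 66.6
```

```bash
python3 rings.py wrist w9
```

```text
wrist [324. 280.] [184. 187. 187.] X [470.7 -89.9] sz [48. 51.] hole [470.8 -89.4]
wrist [485. 235.] [144. 123. 190.] X [554.3 -64.7] sz [43. 40.] hole [553.4 -64.6]
{'clock': np.float64(11.53), 'eef_pos': array([471.64, -89.64,  42.2 ]), 'eef_rot': array([2.22, 2.22, 0.  ]), 'wrist_force': array([0.48, 0.61, 1.1 ]), 'opening': np.float64(66.62)}
```

View pics/w9.png

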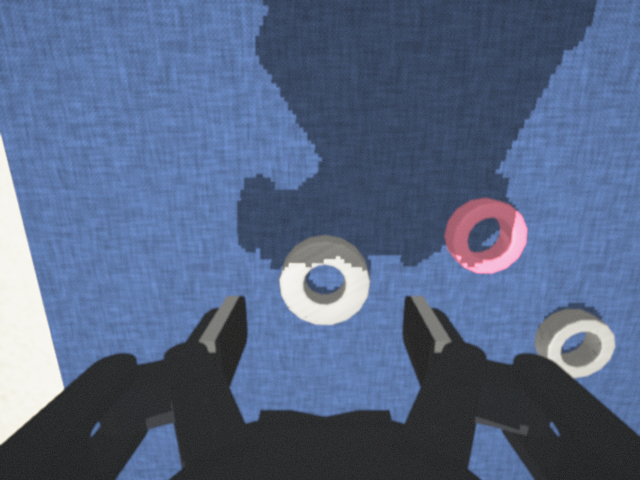

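>>> jog_arm(
  travel=[
    [0,0,0.2],
    [0,0,0.5],
    [0,0,0.8],
    [0,0,0.93],
    [0,0,0.96],
    [0,0,0.96],
    [0,0,0.96],
  ],
  roll=[0,0,0,0,0,0,0],
)

```text
clock: 12.17
eef_pos: [471.2, -89.9, 3.2]
eef_rot: [2.221, 2.221, 0.0]
wrist_force: [0.8, 0.0, 0.4]
opening: 66.7
```

>>> jog_arm(
  travel=[
    [0,0,0],
    [0,0,0],
    [0,0,0],
    [0,0,0],
    [0,0,0],
    [0,0,0],
  ],
  roll=[0,0,0,0,0,0],
  gripper=1,
)

```text
clock: 12.67
eef_pos: [471.4, -90.1, 4.2]
eef_rot: [2.22, 2.221, 0.001]
wrist_force: [0.1, 0.9, 7.6]
opening: 45.0
```

```bash
python3 rings.py wrist w10|tail -1
```

```text
{'clock': np.float64(12.67), 'eef_pos': array([471.38, -90.1 ,   4.16]), 'eef_rot': array([2.22, 2.22, 0.  ]), 'wrist_force': array([0.1 , 0.85, 7.59]), 'opening': np.float64(44.98)}
```

View pics/w10.png

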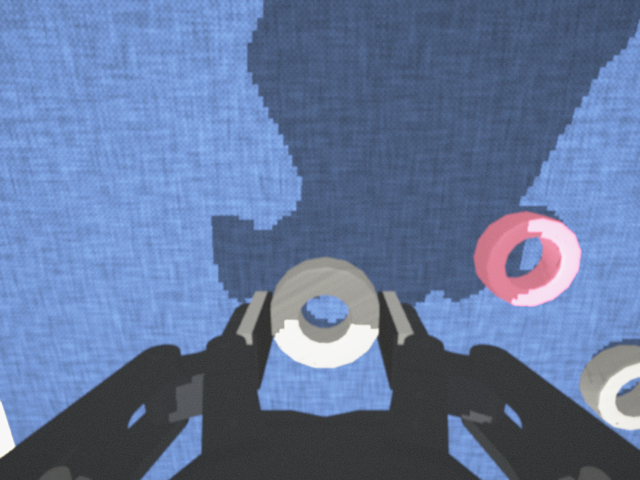

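>>> jog_arm(
  travel=[
    [0,0,-0.1],
    [0,0,-0.4],
    [0,0,-0.9],
    [0.4,0.15,-1.6],
    [1,0.4,-2.3],
    [1.7,0.65,-2.9],
    [2.5,0.95,-3.3],
    [3.3,1.25,-3.35],
    [4.1,1.55,-3.35],
    [4.8,1.8,-3.35],
  ],
  roll=[0,0,0,0,0,0,0,0,0,0],
)

```text
clock: 13.55
eef_pos: [543.6, 104.1, 138.1]
eef_rot: [2.22, 2.221, 0.003]
wrist_force: [0.6, -0.4, -0.4]
opening: 45.2
```

>>> jog_arm(
  travel=[
    [0.4,0.15,0],
    [0.6,0.24,0],
    [0.665,0.265,0],
    [0.665,0.265,0],
    [0.665,0.265,0.15],
    [0.665,0.265,0.3],
    [0.665,0.265,0.42],
    [0.665,0.265,0.5],
    [0.665,0.265,0.55],
    [0.665,0.265,0.55],
  ],
  roll=[0,0,0,0,0,0,0,0,0,0],
)

```text
clock: 14.38
eef_pos: [553.1, 128.2, 114.1]
eef_rot: [-2.221, -2.22, 0.002]
wrist_force: [-0.7, -0.2, -0.9]
opening: 44.8
```

```bash
python3 rings.py wrist w11|tail -1;  python3 -c "
import cv2
k=cv2.imread('pics/w11.png')[230:390,240:410];cv2.imwrite('pics/w11c.png',cv2.resize(k,None,fx=3.5,fy=3.5,interpolation=2))"
```

```text
{'clock': np.float64(14.38), 'eef_pos': array([553.11, 128.16, 114.13]), 'eef_rot': array([-2.22, -2.22,  0.  ]), 'wrist_force': array([-0.67, -0.23, -0.9 ]), 'opening': np.float64(44.81)}
```

View pics/w11c.png

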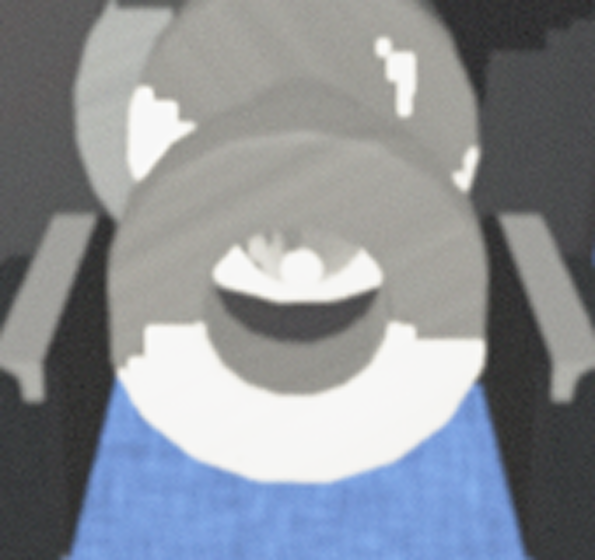

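```bash
python3 - <<'E'
from h import *
from cell import *
p=camera_params('wrist')
zt=get_state()['eef_pos'][2]-4.1+14
b=[onz(p,240+x/3.5,230+y/3.5,zt)[:2] for x,y in((297,228),(297,395),(205,312),(390,312))]
print('bore c',np.round([(b[2][0]+b[3][0])/2,(b[0][1]+b[1][1])/2],1),b[0][1]-b[1][1])
print('tip',np.round(onz(p,240+301/3.5,230+268/3.5,114)[:2],1)); print(get_state()['eef_pos'])
E
```

```text
bore c [552.7 129. ] 22.102026449941903
tip [553.2 129.7]
[553.37536872 128.30992366 114.50392352]
```

>>> jog_arm(
  travel=[
    [0.01,0.01,0.05],
    [0.01,0.01,0.1],
    [0.01,0.01,0.15],
    [0.01,0.01,0.2],
    [0.01,0.01,0.25],
    [0.01,0.01,0.25],
  ],
  roll=[0,0,0,0,0,0],
)

```text
clock: 14.93
eef_pos: [553.7, 129.0, 104.5]
eef_rot: [-2.221, -2.221, 0.001]
wrist_force: [-0.8, 0.2, -0.9]
opening: 45.3
```

>>> jog_arm(
  travel=[
    [0,0,0.04],
    [0,0,0.08],
    [0,0,0.12],
    [0,0,0.15],
    [0,0,0.15],
  ],
  roll=[0,0,0,0,0],
)

```text
clock: 15.35
eef_pos: [553.8, 129.0, 98.6]
eef_rot: [-2.221, -2.221, 0.001]
wrist_force: [0.4, -0.3, -0.6]
opening: 44.8
```

>>> jog_arm(
  travel=[
    [0,0,0.04],
    [0,0,0.08],
    [0,0,0.12],
    [0,0,0.15],
    [0,0,0.15],
  ],
  roll=[0,0,0,0,0],
)

```text
clock: 15.77
eef_pos: [553.7, 129.0, 92.6]
eef_rot: [-2.221, -2.221, 0.001]
wrist_force: [-0.4, 0.8, -0.3]
opening: 44.6
```

>>> jog_arm(
  travel=[
    [0,0,0.06],
    [0,0,0.12],
    [0,0,0.2],
    [0,0,0.28],
    [0,0,0.35],
    [0,0,0.4],
    [0,0,0.44],
    [0,0,0.46],
    [0,0,0.46],
  ],
  roll=[0,0,0,0,0,0,0,0,0],
)

```text
clock: 16.52
eef_pos: [553.9, 129.0, 74.3]
eef_rot: [-2.221, -2.221, 0.0]
wrist_force: [-0.9, 0.9, -1.5]
opening: 44.4
```

>>> jog_arm(
  travel=[
    [0,0,0.02],
    [0,0,0.04],
    [0,0,0.04],
    [0,0,0.04],
  ],
  roll=[0,0,0,0],
)

```text
clock: 16.85
eef_pos: [554.0, 129.0, 73.0]
eef_rot: [2.221, 2.221, 0.0]
wrist_force: [-0.2, 0.2, 0.4]
opening: 44.7
```

>>> jog_arm(
  travel=[
    [0,0,0.01],
    [0,0,0.02],
    [0,0,0.02],
    [0,0,0.02],
  ],
  roll=[0,0,0,0],
)

```text
clock: 17.18
eef_pos: [554.1, 129.0, 72.3]
eef_rot: [2.221, 2.221, 0.0]
wrist_force: [0.2, 0.1, 0.6]
opening: 45.0
```

cmd z is now about 72.1 and home should be near 71–72, so I continue in small steps.

>>> jog_arm(
  travel=[
    [0,0,0.01],
    [0,0,0.01],
    [0,0,0.01],
  ],
  roll=[0,0,0],
)

```text
clock: 17.43
eef_pos: [554.1, 129.0, 72.2]
eef_rot: [2.221, 2.221, 0.0]
wrist_force: [-1.1, -0.5, 5.2]
opening: 44.7
```

>>> jog_arm(
  travel=[
    [0,0,0.01],
    [0,0,0.01],
    [0,0,0.01],
  ],
  roll=[0,0,0],
)

```text
clock: 17.68
eef_pos: [554.1, 129.1, 72.2]
eef_rot: [2.221, 2.221, 0.001]
wrist_force: [-2.4, 0.4, 7.2]
opening: 44.6
```

>>> jog_arm(
  travel=[
    [0,0,0],
    [0,0,0],
    [0,0,0],
    [0,0,0],
    [0,0,0],
  ],
  roll=[0,0,0,0,0],
  gripper=0,
)

```text
clock: 18.1
eef_pos: [553.9, 129.0, 71.0]
eef_rot: [-2.221, -2.221, 0.0]
wrist_force: [-0.7, -0.5, 0.5]
opening: 85.0
```

>>> jog_arm(
  travel=[
    [0,0,-0.1],
    [0,0,-0.4],
    [0,0,-0.8],
    [0,0,-1.2],
    [0,0,-1.6],
    [0,0,-1.75],
    [0,0,-1.75],
    [0,0,-1.75],
  ],
  roll=[0,0,0,0,0,0,0,0],
)

```text
clock: 18.77
eef_pos: [553.9, 129.0, 141.4]
eef_rot: [2.221, 2.221, 0.0]
wrist_force: [-0.9, -0.8, -0.7]
opening: 85.5
```

```bash
python3 rings.py wrist w12|tail -1;python3 rings.py side s12; python3 -c "
import cv2
i=cv2.imread('pics/s12.png')[215:365,220:380];i=cv2.resize(i,(400,375),interpolation=2)
j=cv2.imread('pics/w12.png');j=cv2.resize(j,(500,375),interpolation=3)
cv2.imwrite('pics/sc12.png',cv2.resize(cv2.hconcat([i,j]),(800,333)))"
```

```text
{'clock': np.float64(18.77), 'eef_pos': array([553.91, 129.03, 141.36]), 'eef_rot': array([2.22, 2.22, 0.  ]), 'wrist_force': array([-0.9 , -0.78, -0.66]), 'opening': np.float64(85.52)}
side [301. 332.] [61. 61. 61.] X [549.2 124.8] sz [167. 175.] hole None
side [347. 273.] [132. 110. 167.] X [554.1 -64.2] sz [48. 57.] hole None
side [247. 267.] [113. 109. 109.] X [740.8  23.7] sz [86. 95.] hole None
{'clock': np.float64(18.82), 'eef_pos': array([553.42, 129.  , 140.72]), 'eef_rot': array([-2.22, -2.22,  0.  ]), 'wrist_force': array([ 0.26, -0.55,  0.12]), 'opening': np.float64(85.36)}
```

View pics/sc12.png

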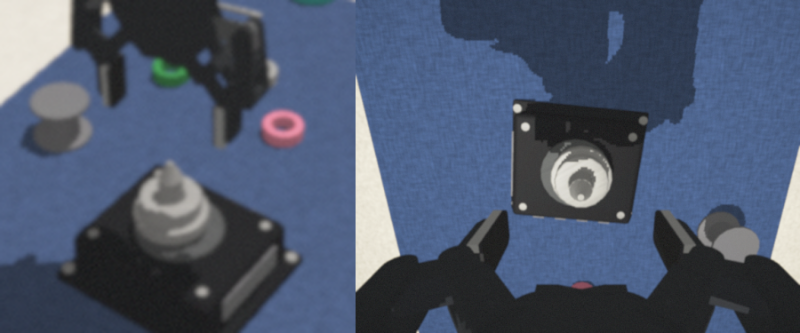

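The wide and middle spacers are stacked flat on the spindle, with the tip showing above them. Next is the narrow.

>>> jog_arm(
  travel=[
    [-0.6,0.15,0],
    [-1.4,0.35,0],
    [-2.3,0.55,0],
    [-3.2,0.75,0],
    [-4.1,0.95,0.2],
    [-5,1.15,0.6],
    [-5.8,1.35,1.1],
    [-6.3,1.48,1.7],
    [-6.445,1.48,2.2],
    [-6.445,1.48,2.5],
  ],
  roll=[0,0,0,0,0,0,0,0,0,0],
  gripper=0.3,
)

```text
clock: 19.7
eef_pos: [611.6, -130.7, 37.7]
eef_rot: [-2.222, -2.215, 0.003]
wrist_force: [-0.1, -0.0, 0.4]
opening: 59.6
```

>>> jog_arm(
  travel=[
    [0,0,0],
    [0,0,0],
    [0,0,0],
  ],
  roll=[0,0,0],
)

```text
clock: 19.95
eef_pos: [613.4, -127.7, 41.9]
eef_rot: [2.22, 2.223, 0.0]
wrist_force: [0.1, -0.5, 0.3]
opening: 59.8
```

```bash
python3 rings.py wrist w13
```

```text
wrist [326. 281.] [200. 201. 201.] X [ 613.1 -128.7] sz [37. 41.] hole [ 613.2 -128. ]
wrist [478. 212.] [ 76. 137.  54.] X [690.2 -90.5] sz [41. 38.] hole [689.2 -90.5]
wrist [203. 159.] [212. 193. 230.] X [553.3 -64.6] sz [41. 38.] hole [554.5 -64.8]
{'clock': np.float64(19.95), 'eef_pos': array([ 613.4 , -127.69,   41.85]), 'eef_rot': array([2.22, 2.22, 0.  ]), 'wrist_force': array([ 0.12, -0.49,  0.34]), 'opening': np.float64(59.81)}
```

View pics/w13.png

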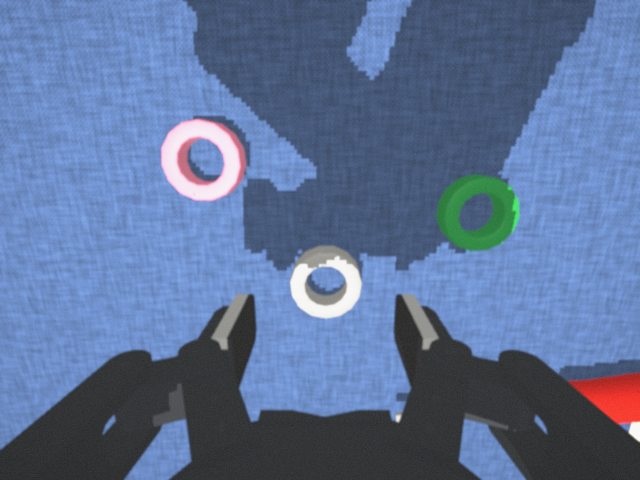

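>>> jog_arm(
  travel=[
    [0,0,0.2],
    [0,0,0.5],
    [0,0,0.8],
    [0,0,0.92],
    [0,0,0.95],
    [0,0,0.95],
    [0,0,0.95],
  ],
  roll=[0,0,0,0,0,0,0],
)

```text
clock: 20.58
eef_pos: [613.2, -128.8, 3.1]
eef_rot: [-2.221, -2.221, 0.0]
wrist_force: [-0.4, -0.1, 0.6]
opening: 59.9
```

>>> jog_arm(
  travel=[
    [0,0,0],
    [0,0,0],
    [0,0,0],
    [0,0,0],
    [0,0,0],
    [0,0,0],
  ],
  roll=[0,0,0,0,0,0],
  gripper=1,
)

```text
clock: 21.08
eef_pos: [613.6, -129.0, 4.4]
eef_rot: [2.221, 2.221, 0.001]
wrist_force: [-0.9, 0.9, 5.6]
opening: 35.4
```

```bash
python3 rings.py wrist w14|tail -1
```

```text
{'clock': np.float64(21.08), 'eef_pos': array([ 613.62, -128.99,    4.35]), 'eef_rot': array([2.22, 2.22, 0.  ]), 'wrist_force': array([-0.91,  0.92,  5.59]), 'opening': np.float64(35.39)}
```

View pics/w14.png

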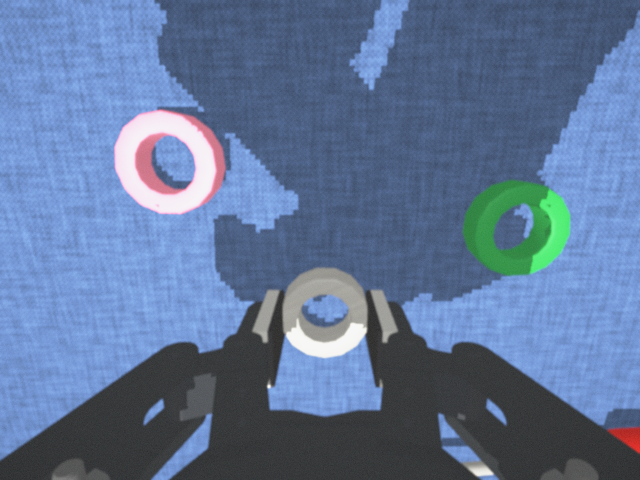

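>>> jog_arm(
  travel=[
    [0,0,-0.1],
    [0,0,-0.4],
    [0,0,-0.9],
    [0.4,-0.1,-1.6],
    [1,-0.25,-2.3],
    [1.8,-0.45,-2.9],
    [2.6,-0.65,-3.3],
    [3.5,-0.85,-3.35],
    [4.4,-1.05,-3.35],
    [5.2,-1.2,-3.35],
  ],
  roll=[0,0,0,0,0,0,0,0,0,0],
)

```text
clock: 21.97
eef_pos: [564.4, 81.1, 138.8]
eef_rot: [2.221, 2.221, 0.002]
wrist_force: [-0.0, 0.1, -0.5]
opening: 35.1
```

>>> jog_arm(
  travel=[
    [0.6,-0.15,0],
    [1.1,-0.25,0],
    [1.245,-0.28,0],
    [1.245,-0.28,0],
    [1.245,-0.28,0.15],
    [1.245,-0.28,0.3],
    [1.245,-0.28,0.42],
    [1.245,-0.28,0.5],
    [1.245,-0.28,0.55],
    [1.245,-0.28,0.55],
  ],
  roll=[0,0,0,0,0,0,0,0,0,0],
)

```text
clock: 22.8
eef_pos: [553.7, 128.3, 114.4]
eef_rot: [-2.222, -2.22, 0.002]
wrist_force: [1.1, 0.9, -0.8]
opening: 35.1
```

```bash
python3 rings.py wrist w15|tail -1;  python3 -c "
import cv2
k=cv2.imread('pics/w15.png')[230:390,240:410];cv2.imwrite('pics/w15c.png',cv2.resize(k,None,fx=3.5,fy=3.5,interpolation=2))"
```

```text
{'clock': np.float64(22.8), 'eef_pos': array([553.69, 128.33, 114.44]), 'eef_rot': array([-2.22, -2.22,  0.  ]), 'wrist_force': array([ 1.13,  0.91, -0.82]), 'opening': np.float64(35.08)}
```

View pics/w15c.png

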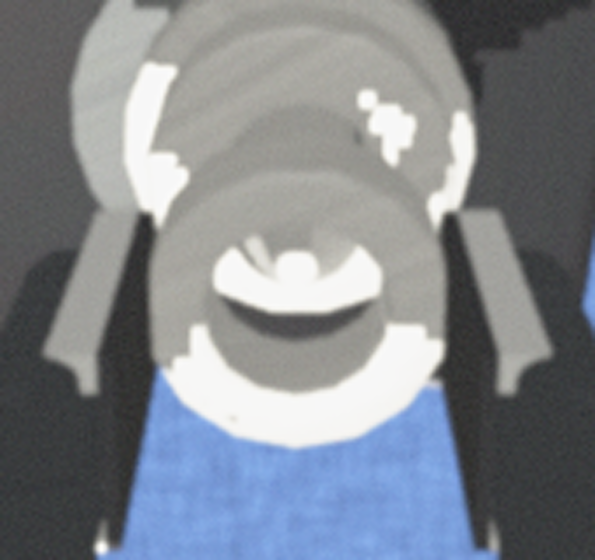

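>>> jog_arm(
  travel=[
    [0.005,0,0.05],
    [0.005,0,0.1],
    [0.005,0,0.15],
    [0.005,0,0.2],
    [0.005,0,0.25],
    [0.005,0,0.25],
  ],
  roll=[0,0,0,0,0,0],
)

```text
clock: 23.35
eef_pos: [553.7, 129.3, 104.9]
eef_rot: [-2.221, -2.221, 0.001]
wrist_force: [-0.5, 0.9, -0.0]
opening: 35.2
```

>>> jog_arm(
  travel=[
    [0,0,0.04],
    [0,0,0.08],
    [0,0,0.12],
    [0,0,0.15],
    [0,0,0.15],
  ],
  roll=[0,0,0,0,0],
)

```text
clock: 23.77
eef_pos: [553.8, 129.2, 99.0]
eef_rot: [-2.221, -2.221, 0.001]
wrist_force: [-0.5, 0.7, -1.2]
opening: 35.2
```

>>> jog_arm(
  travel=[
    [0,0,0.04],
    [0,0,0.08],
    [0,0,0.12],
    [0,0,0.15],
    [0,0,0.15],
  ],
  roll=[0,0,0,0,0],
)

```text
clock: 24.18
eef_pos: [553.8, 129.2, 93.0]
eef_rot: [-2.221, -2.221, 0.001]
wrist_force: [-0.6, -0.5, -0.3]
opening: 35.3
```

>>> jog_arm(
  travel=[
    [0,0,0.03],
    [0,0,0.06],
    [0,0,0.09],
    [0,0,0.11],
    [0,0,0.11],
  ],
  roll=[0,0,0,0,0],
)

```text
clock: 24.6
eef_pos: [553.8, 129.2, 88.7]
eef_rot: [-2.221, -2.221, 0.0]
wrist_force: [0.3, -0.3, -0.4]
opening: 35.1
```

>>> jog_arm(
  travel=[
    [0,0,0.02],
    [0,0,0.035],
    [0,0,0.035],
    [0,0,0.035],
  ],
  roll=[0,0,0,0],
)

```text
clock: 24.93
eef_pos: [553.9, 129.3, 87.5]
eef_rot: [-2.221, -2.221, 0.0]
wrist_force: [0.5, 0.2, -1.1]
opening: 35.0
```

>>> jog_arm(
  travel=[
    [0,0,0.01],
    [0,0,0.02],
    [0,0,0.02],
    [0,0,0.02],
  ],
  roll=[0,0,0,0],
)

```text
clock: 25.27
eef_pos: [553.9, 129.2, 86.7]
eef_rot: [-2.221, -2.221, 0.0]
wrist_force: [-0.9, -1.2, -0.8]
opening: 35.4
```

>>> jog_arm(
  travel=[
    [0,0,0.01],
    [0,0,0.015],
    [0,0,0.015],
  ],
  roll=[0,0,0],
)

```text
clock: 25.52
eef_pos: [554.1, 129.2, 86.4]
eef_rot: [2.221, 2.221, 0.0]
wrist_force: [-0.6, 0.2, 1.7]
opening: 35.3
```

>>> jog_arm(
  travel=[
    [0,0,0.012],
    [0,0,0.012],
    [0,0,0.012],
  ],
  roll=[0,0,0],
)

```text
clock: 25.77
eef_pos: [554.0, 129.2, 86.3]
eef_rot: [2.221, 2.221, 0.0]
wrist_force: [-0.9, -0.5, 4.2]
opening: 35.0
```

>>> jog_arm(
  travel=[
    [0,0,0.005],
    [0,0,0.005],
    [0,0,0.005],
  ],
  roll=[0,0,0],
)

```text
clock: 26.02
eef_pos: [554.1, 129.2, 86.3]
eef_rot: [2.221, 2.221, 0.001]
wrist_force: [-0.6, -1.7, 6.7]
opening: 35.2
```

The TCP has stopped at 86.3 with force rising, so the narrow is home (82 mm above its bench grasp height of 4.35). I release and retreat.

>>> jog_arm(
  travel=[
    [0,0,0],
    [0,0,0],
    [0,0,0],
    [0,0,0],
    [0,0,0],
    [0,0,0],
  ],
  roll=[0,0,0,0,0,0],
  gripper=0,
)

```text
clock: 26.52
eef_pos: [553.9, 129.2, 85.2]
eef_rot: [-2.221, -2.221, 0.0]
wrist_force: [-0.5, -0.0, -0.5]
opening: 85.6
```

>>> jog_arm(
  travel=[
    [0,0,-0.1],
    [0,0,-0.4],
    [0,0,-0.8],
    [0,0,-1.2],
    [0,0,-1.6],
    [0,0,-2],
    [0,0,-2.2],
    [0,0,-2.2],
    [0,0,-2.2],
  ],
  roll=[0,0,0,0,0,0,0,0,0],
)

```text
clock: 27.27
eef_pos: [554.0, 129.2, 173.6]
eef_rot: [2.221, 2.221, 0.001]
wrist_force: [-0.5, 0.1, -0.4]
opening: 85.1
```

```bash
python3 rings.py wrist w16;python3 rings.py side s16;python3 rings.py scene c16; python3 -c "
import cv2
i=cv2.imread('pics/s16.png')[215:365,220:380];i=cv2.resize(i,(400,375),interpolation=2)
j=cv2.imread('pics/w16.png')[150:390,200:456];j=cv2.resize(j,(400,375),interpolation=3)
cv2.imwrite('pics/sc16.png',cv2.hconcat([i,j]))"
```

```text
{'clock': np.float64(27.27), 'eef_pos': array([553.99, 129.25, 173.63]), 'eef_rot': array([2.22, 2.22, 0.  ]), 'wrist_force': array([-0.47,  0.1 , -0.37]), 'opening': np.float64(85.12)}
side [301. 332.] [63. 62. 62.] X [549.6 124.3] sz [167. 175.] hole None
side [347. 273.] [132. 110. 167.] X [554.1 -64.2] sz [48. 57.] hole None
side [247. 267.] [113. 109. 109.] X [740.7  23.7] sz [86. 96.] hole None
side [297. 246.] [ 80. 118.  61.] X [690.5 -90.3] sz [46. 52.] hole None
{'clock': np.float64(27.32), 'eef_pos': array([553.46, 129.21, 172.91]), 'eef_rot': array([-2.22, -2.22,  0.  ]), 'wrist_force': array([ 0.82,  1.05, -0.47]), 'opening': np.float64(85.34)}
scene [282. 340.] [ 67. 134.  28.] X [690.4 -92.6] sz [44. 39.] hole [690.5 -92.4]
scene [365. 330.] [121. 120. 120.] X [724.2  37.4] sz [74. 65.] hole None
scene [272. 272.] [137. 109. 188.] X [554.2 -66.8] sz [49. 41.] hole [554.  -66.3]
scene [368. 239.] [58. 58. 58.] X [547.1 126.9] sz [179. 145.] hole None
{'clock': np.float64(27.37), 'eef_pos': array([553.22, 129.19, 172.51]), 'eef_rot': array([-2.22, -2.22,  0.  ]), 'wrist_force': array([-0.22, -0.84, -0.25]), 'opening': np.float64(85.42)}
```

View pics/sc16.png

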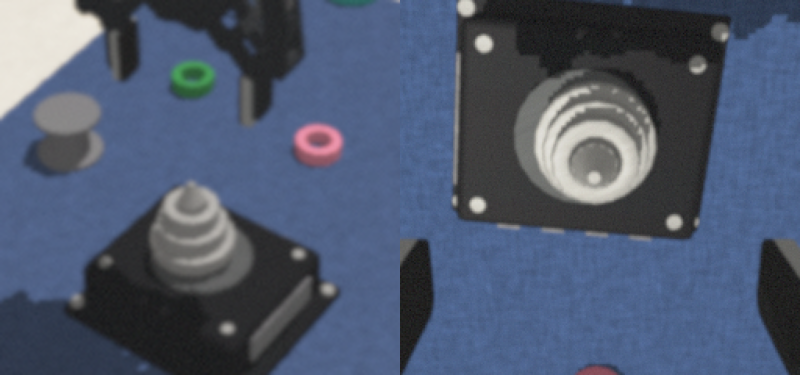

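View pics/c16.png

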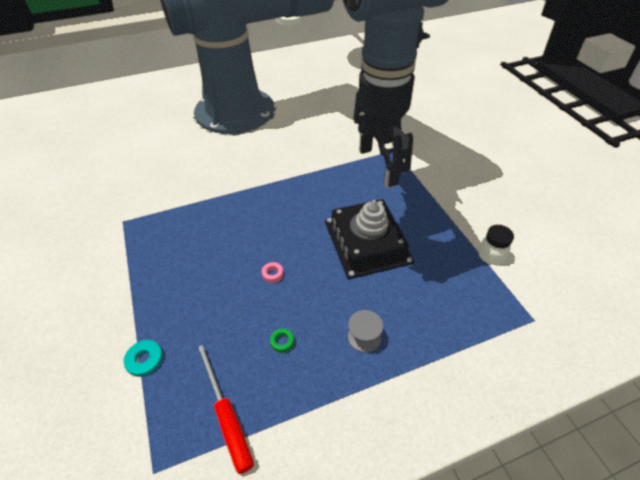

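The three spacers sit in a stepped stack on the spindle, around (370,220) in the scene view. The screwdriver, reel, jar and decoys are at the same pixels as at the start, and the gripper is clear and open.

```bash
python3 -c "
from cell import *
print(job_done())"
```

```text
the job is handed in; nothing more can be done
None
```

The three spacers are on the spindle in the order asked: wide, then middle, then narrow on top. Each was held until it was home, and the job was handed in at about 27 s of the 72 s allowed.

- **Spindle position:** the pictures put the true axis about 6 mm from the nominal point, mostly towards +x. I lined each bore up on the tip, seen through the bore from the wrist camera. No sideways force above about 2.5 N showed in any reading on the way down.
- **Seating:** I lowered each spacer in steps of 1 mm or less at the end, until it stopped with 5–7 N on it. The rise from bench to home was 56.0 mm for the wide, 68.0 mm for the middle and 82.0 mm for the narrow. The expected rises are 56, 68 and 82 mm.
- **Final pictures:** they show a flat, stepped stack. The reel and the pink and green rings measure within about half a millimetre of where they started. The screwdriver, jar and turquoise ring look unmoved by eye. The gripper was open, about 60 mm above the spindle tip, and touching nothing.

Some readings disagreed without affecting the result:
- The opening read about 3 mm less than each spacer's diameter while gripping it.
- The scene and side cameras differed by 2–3 mm in y for the rings and 6–7 mm for the spindle tip, so I averaged them and relied on the wrist view.
- For the last spacer the wrist view still suggested about 0.7 mm of offset in y. I corrected 0.2 mm and left the rest, as it was within the bore clearance and no side force appeared.

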